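Lift a tacky mailbox door onto the domed drying stand

ROBOT

A 6-joint arm with a two-finger parallel gripper is mounted at the origin on the work surface. World frame = base frame: x ahead of the robot, y to its left, z up, the work surface at z = 0. Lengths are in m, angles in degrees, forces in N, time in s.
With the tool pointing down it reaches from about 0.4 to 0.825 m from the base axis. Payload 7 kg.
Tool frame: the origin (TCP) lies on the centre line of the jaws, within the pads' length; the fingertips stand 19 mm ahead of it and the grasp point (between the pads) is the TCP; z points along the fingers, y is the line along which they close (so a half turn about z gives the same grasp; the last joint's range is limited). The gripper opens to 88 mm and grips with 3 to 60 N. Pads are 19 mm wide; open, the fingers measure 130 mm over their backs; the gripper's body (78 mm by 193 mm) begins 47 mm behind the grasp point.
Start: joints at [81.595, 20.546, 0.682, 0, -70.136, -16.507], TCP at [0.284, 0.612, 0.246] pointing down, gripper open.
Joint ranges: [-176.03, 176.03], [-82.01, 121.73], [-58.28, 71.71], [-173.87, 95.51], [-174.79, -0.11], [-173.66, 173.66]. Speed limits (degrees/s): [136.94, 136.94, 172.46, 180, 180, 180].

INTERFACE

Orientations are given as [roll, pitch, yaw] about the fixed x, y, z axes, in that order (R = Rz(yaw) Ry(pitch) Rx(roll)).
In Python, from plant import ctrl gives the robot as it stands.
- The arm moves only by the tool move_arm, never from a script. Its argument "motion" is a list of rows, each a list of 3 entries, a list of its own where there are three numbers: the shift along the tool's x, y, z in mm, then the turn, a rotation vector about the tool's x, y, z in degrees, then the closure, from 0 (fully open) to 1 (shut). A call has 1 to 10 rows; each row is the pose to reach, as a shift and turn from the pose commanded when the call began, along the tool's axes at that moment; what a row does not reach only later rows make up. A row lasts 1/12 s, in which the tool goes at most 41.7 mm and 7.16 degrees, less where a joint would pass 70% of its speed; a pose out of reach is approached as far as the arm can. A call with a gripper value outside its range is refused whole. The fingers move at their own pace and stop on an object; the grip force is fixed at half the most. Time passes only in rows, so rows that repeat a pose let the fingers close. It gives the time, the measured TCP pose, the force, the opening and the grip force at its end, in the units of the state.
- ctrl.get_obs(): the state, without advancing time (a new reading comes with each control period).
- ctrl.snapshot(name): name is "scene" or "top"; returns a dict with "color" (400x640x3 uint8, blue, green, red), "camera_matrix" (3x3 intrinsics, pixels), "cam_to_world" (4x4, takes a point from camera to world coordinates). Camera axes: x right, y up, looking along -z (the intrinsics and any distortion apply to the point x, -y, -z); pixel columns grow to the right and rows downward; lengths in m; the calibration is good to about 2 mm. A picture is of the moment at which its call begins. There is no depth.
- ctrl.close_job(): hands the job in; it is judged then, once.
The state is a dict: "clock": time; "joint_pos": joint angles; "qvel": joint speeds; "tau": joint torques, N m; "tool_pos": TCP position; "orientation": TCP orientation; "force": force on the tool from outside, world axes, zero at the start; "moment": the same for the moment, N m; "opening": finger opening in m; "gripper_force": force on a finger pad.
Only numpy, scipy, OpenCV 4.12 (cv2) and the standard library are available. Lean on these libraries where they do the work, as an engineer would, in place of code of your own. Each camera call takes 0.05 s, during which the arm holds its last target. There are 200 camera calls.

TASK

The varnish on the mailbox door is still tacky, so the gripper must not touch it. Take the two-pronged lifter by its wooden grip, slide its prongs under the door and lift the door well clear of its rack, then lower it gently so that it balances nearly level on the domed top of the drying stand. Draw the lifter out, lay it flat on the counter and let go of it, leaving the varnish can and the brush alone.

Things in the scene. Friction and masses are not known exactly. Their poses are not given: they have to be found in the camera images.
- lifter: Loose two-pronged dark steel lifter, 0.4 kg, flat on the counter. Origin: under the grip's middle, on the blade's underside; x along the prongs, z up. Blade 4 mm thick; root plate x -30 to 35 mm, 108 mm wide; two prongs reach to x = 185 mm, each 20 mm wide (y 34 to 54 mm either side), open between. Wooden cross-grip over the origin, 36 (x) x 76 (y) x 30 mm, z 35 to 65 mm, on two 12 mm posts
- lifter_grip (a point): Centre of the lifter's wooden grip, 50 mm above the underside of its blade; pinch it from above across its 36 mm thickness (fingers closing along the lifter's x)
- panel: Loose mailbox door: flat walnut-brown board with chrome side edging and a small chrome lock, 130 (x) x 170 (y) x 10 mm thick, 0.11 to 0.23 kg, centre of mass over its middle. Origin: centre of its underside, z up through the varnished face. Starts flat on the rack, turned at most 0.05 rad and shifted at most 10 mm from the rack's middle
- rack: Fixed low drying rack: plywood base 150 (x) x 180 (y) x 4 mm with two wooden battens along x, 14 mm wide, centre lines 73 mm either side (132 mm clear between), tops 30 mm above the counter. Origin: centre of its underside; x points roughly away from the robot. The door bridges the battens: a space 26 mm high under it, open at both x ends
- stand: Fixed drying stand: round steel foot 120 mm across, 14 mm high; stem 28 mm across; round cork head 44 mm across from 75 mm up, with a shallow dome (150 mm radius) peaking at 95 mm. Origin: centre of its underside. The prongs pass either side of the head. A board balances by itself if its middle is over the head, tilting about 1 degree per 2.6 mm off-centre
- stand_top (a point): Highest point of the stand's domed cork top, 95 mm above the counter
- varnish: Bystander: varnish can 72 mm across, 85 mm tall; leave alone
- brush: Bystander: brush 170 mm long lying on the counter; leave alone
There are look-alikes about, which are no part of the job. What is shaped like the stand but green or yellow is not meant.

How it is judged (in metres and radians):
On the way, in this order (a step that is already met when the one before it is completed fails the run):
1. the door is carried on the lifter, its underside more than 50 mm above the counter and clear of the rack (height (world z) of panel above 0.05 m and contact force between lifter and panel above 0.4 N and contact force between panel and rack below 0.05 N and contact force between panel and stand below 0.05 N), for 0.3 s.
2. the door balances on the stand's dome, free of the lifter (horizontal distance between panel and stand_top below 0.024 m and contact force between panel and stand above 0.4 N and contact force between lifter and panel below 0.05 N and angle between panel's own z axis and vertical below 0.17 rad), for 0.3 s.
At the end, for the whole second after the job is handed in: The door rests still on the stand's dome, face up, its middle within 24 mm of the dome's top and tilted less than 0.17 rad (10 degrees), not touched by the lifter; the lifter lies still and flat on the counter (underside within 6 mm of it, tilt under 0.06 rad) (all of step 2 and height (world z) of panel above 0.085 m and linear speed of each of panel, lifter below 0.02 m/s and height (world z) of lifter below 0.006 m and angle between lifter's own z axis and vertical below 0.06 rad).
It fails at once if the gripper or arm touches the door (contact force between any of the fingers, the arm and panel above 0.3 N).
It fails at once if the door is tipped more than 0.4 rad (about 23 degrees) or dropped to the counter (angle between panel's own z axis and vertical above 0.4 rad or height (world z) of panel below 0.015 m).
It fails at once if the door is dropped or banged onto the stand (more than 15 N) (contact force between panel and stand above 15 N).
It fails at once if a bystander is moved more than 30 mm (distance of any of varnish, brush from where it was at the start of the episode above 0.03 m).
It also fails if it takes over 66 s, if anything falls off the work surface, if the arm or the gripper's body presses on something with over 40 N, if the wrist force passes 120 N, or if a joint passes its speed limit or range.

## Working session

There is one attempt and no reset: what is moved stays moved. The work goes in short steps, Python scripts to look and compute and a tool call to move; the robot and the scene stay as the last step left them, time stands still between calls to the robot, and variables do not carry over. Pictures are saved under pics/ and viewed, at most 13 in all, crops included, and the job is handed in when it is done.

Besides the shell and the picture viewer there is one more tool, called after "Call:" as name(argument=value, ...) on one line, values as JSON. move_arm: Moves the arm, as the interface text tells. Its arguments: {"type":"object","properties":{"motion":{"type":"array"}},"required":["motion"]}

```bash
ls; mkdir -p pics
python3 - <<'E'
from plant import ctrl
import cv2,numpy as np
for n in("scene","top"):
    s=ctrl.snapshot(n); cv2.imwrite(f"pics/{n}0.png",s["color"]); print(n,np.round(s["camera_matrix"],1).tolist(),np.round(s["cam_to_world"],3).tolist(),[k for k in s])
print(ctrl.get_obs())
E
```

```text
pics
scene [[375.0, 0.0, 314.9], [0.0, 375.0, 196.6], [0.0, 0.0, 1.0]] [[0.085, -0.761, 0.643, 1.288], [0.996, 0.066, -0.054, 0.008], [-0.001, 0.646, 0.764, 0.912], [0.0, 0.0, 0.0, 1.0]] ['color', 'camera_matrix', 'cam_to_world']
top [[421.7, 0.0, 315.2], [0.0, 421.7, 196.5], [0.0, 0.0, 1.0]] [[0.016, 0.996, -0.087, 0.546], [-0.999, 0.013, -0.03, 0.065], [-0.029, 0.087, 0.996, 1.089], [0.0, 0.0, 0.0, 1.0]] ['color', 'camera_matrix', 'cam_to_world']
{'clock': 0.1, 'joint_pos': array([ 8.15927921e+01,  2.05867444e+01,  6.38926992e-01, -1.70153888e-02,
       -7.01370869e+01, -1.65062466e+01]), 'qvel': array([ 0.0342481 , -0.01560081,  0.10869722,  0.0241412 , -0.06074601,
        0.06110163]), 'tau': array([-1.73969620e-03, -5.84164524e+01,  2.93752992e+01,  7.01555908e+00,
        1.01694156e-02, -4.29985289e-05]), 'tool_pos': array([0.28420258, 0.61179372, 0.24472453]), 'orientation': array([ 1.79914050e+02, -8.78784960e-03, -2.49192411e+01]), 'force': array([0.77061541, 0.51252889, 0.06166455]), 'moment': array([-0.05023761,  0.0425188 , -0.01766286]), 'gripper_force': 0.0, 'opening': 0.08752197279933989}
```

View pics/scene0.png

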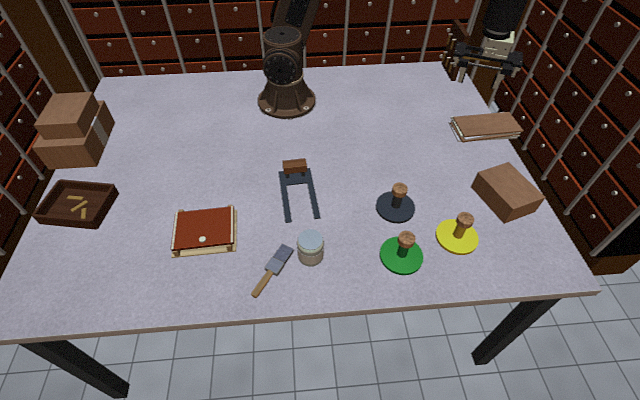

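View pics/top0.png

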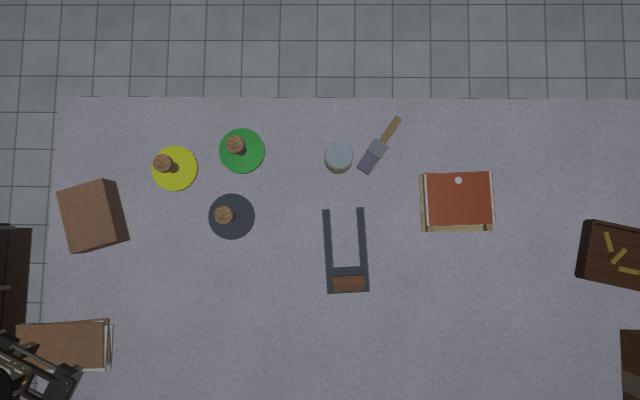

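Run:
```python
import cv2,numpy as np
a=cv2.imread("pics/scene0.png");b=cv2.imread("pics/top0.png")
def c(i,x,y,w=100,h=75): return cv2.resize(i[y:y+h,x:x+w],(400,300),interpolation=cv2.INTER_CUBIC)
cv2.imwrite("pics/crop1.png",np.vstack([np.hstack([c(a,155,195),c(a,435,95)]),np.hstack([c(b,410,160),c(b,10,310)])]))
```

```text
(no output)
```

View pics/crop1.png

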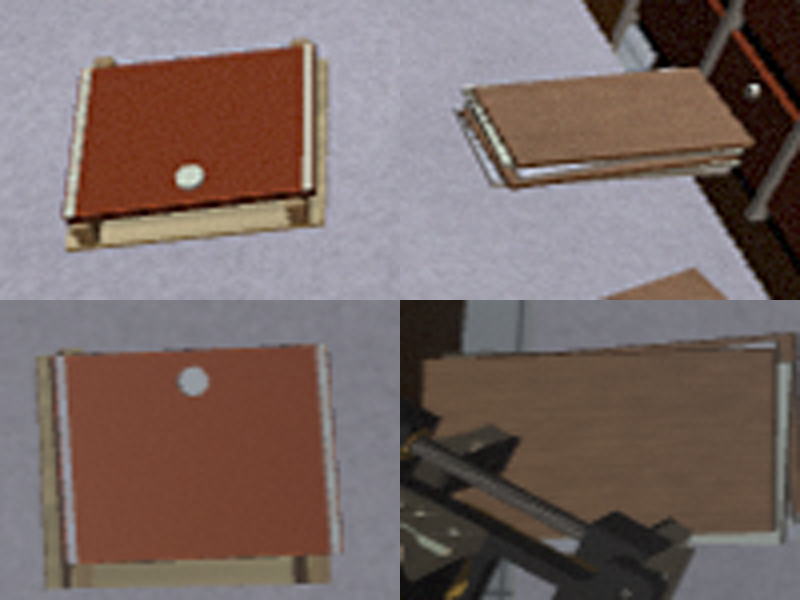

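```bash
cat > h.py <<'E'
import cv2,numpy as np
from plant import ctrl
def snap(n):
    s=ctrl.snapshot(n); return s
def cast(s,px,z):
    px=np.atleast_2d(px).astype(float); K=s["camera_matrix"];T=s["cam_to_world"]
    d=np.c_[(px[:,0]-K[0,2])/K[0,0],-(px[:,1]-K[1,2])/K[1,1],-np.ones(len(px))]@T[:3,:3].T
    o=T[:3,3]; return (o+d*((z-o[2])/d[:,2])[:,None])[:,:2]
def blob(m,near):
    m=m.astype(np.uint8)
    n,l,st,c=cv2.connectedComponentsWithStats(m)
    ys,xs=np.nonzero(l>0); i=np.argmin((xs-near[0])**2+(ys-near[1])**2)
    return (l==l[ys[i],xs[i]]).astype(np.uint8)
def rect(s,m,z):
    c=max(cv2.findContours(m,cv2.RETR_EXTERNAL,cv2.CHAIN_APPROX_NONE)[0],key=len)[:,0]
    w=cast(s,c,z); r=cv2.minAreaRect((w*1000).astype(np.float32)); return r,w
E
python3 - <<'E'
from h import *
s=snap("top");im=s["color"];hsv=cv2.cvtColor(im,cv2.COLOR_BGR2HSV);H,S,V=cv2.split(hsv)
t=snap("scene");it=t["color"];h2=cv2.cvtColor(it,cv2.COLOR_BGR2HSV)
for nm,a,p in(("top",hsv,[(459,220),(459,227),(423,200),(327,240),(348,283),(231,200),(224,215),(300,250),(428,210),(459,181)]),("sc",h2,[(200,225),(200,249),(234,240),(282,200),(295,166),(390,215),(400,188),(350,200)])):
    print(nm,[(q,a[q[1],q[0]].tolist()) for q in p])
def rep(n,s,m,z):
    r,w=rect(s,m,z); print(n,np.round(r[0],1),np.round(r[1],1),round(r[2],2),"box",np.round(cv2.boxPoints(r)).tolist(),m.sum())
red=blob((H<12)&(S>110),(459,220)); rep("panel red top",s,red,.04)
A,B,C=cv2.split(h2); rep("panel red sc",t,blob((A<12)&(S.max()>0)&(B>150),(200,225)),.04)
dark=blob((V<75)&(S>20),(327,240)); rep("lifter blade",s,dark,.004)
dk=blob((V<75)&(S>20),(231,200)); rep("stand foot",s,dk,.014)
cork=blob((H<20)&(S>70),(224,215)); rep("cork",s,cork,.095)
grip=blob((H<20)&(S>70),(348,283)); rep("grip",s,grip,.065)
rack=blob((H>12)&(H<30)&(S>60),(430,228)); rep("rack",s,rack,.004)
cs=blob((A<20)&(B>80),(400,188)); rep("cork sc",t,cs,.095)
E
```

```text
top [((459, 220), [8, 141, 119]), ((459, 227), [20, 65, 126]), ((423, 200), [22, 60, 110]), ((327, 240), [109, 40, 71]), ((348, 283), [12, 100, 92]), ((231, 200), [108, 44, 70]), ((224, 215), [15, 83, 102]), ((300, 250), [120, 17, 137]), ((428, 210), [6, 67, 133]), ((459, 181), [102, 16, 156])]
sc [((200, 225), [8, 180, 123]), ((200, 249), [22, 67, 153]), ((234, 240), [22, 77, 129]), ((282, 200), [122, 26, 128]), ((295, 166), [12, 125, 122]), ((390, 215), [107, 61, 75]), ((400, 188), [13, 106, 140]), ((350, 200), [122, 21, 180])]
panel red top [ 637.5 -258.5] [129.1 152.7] 3.11 box [[569.0, -186.0], [577.0, -338.0], [706.0, -331.0], [698.0, -179.0]] 3180
panel red sc [ 641.1 -255.4] [134.2 164.4] 2.82 box [[570.0, -177.0], [578.0, -341.0], [712.0, -334.0], [704.0, -170.0]] 2012
lifter blade [503.8  19. ] [211.  104.5] 4.17 box [[395.0, 63.0], [402.0, -41.0], [613.0, -25.0], [605.0, 79.0]] 1229
stand foot [586.4 313.1] [112.9 114. ] 0.91 box [[529.0, 369.0], [531.0, 255.0], [644.0, 257.0], [642.0, 371.0]] 1302
cork [586.4 312.3] [40.4 40.9] 0.85 box [[566.0, 332.0], [566.0, 292.0], [607.0, 292.0], [606.0, 333.0]] 262
grip [428.   13.2] [35.2 74.5] 4.43 box [[408.0, 49.0], [413.0, -25.0], [448.0, -23.0], [443.0, 52.0]] 465
rack [ 630.9 -259.8] [147.3 176.5] 1.84 box [[554.0, -174.0], [560.0, -350.0], [707.0, -346.0], [702.0, -169.0]] 599
cork sc [595.1 310.2] [40.  56.7] 76.23 box [[563.0, 297.0], [618.0, 284.0], [627.0, 323.0], [572.0, 336.0]] 185
```

The door is the reddish-brown board with a chrome lock, lying on the battens at top (459,199). The stack at top (60,343) is books, so it's ruled out. The stand candidates at top are dark (231,216), green (242,150) and yellow (175,168), and the dark one is meant because green and yellow are excluded. The lifter's grip is at top (348,283).

Call:
move_arm(motion=[[[30, 40, 10], [0, 0, 7], 0], [[70, 85, 20], [0, 0, 14], 0], [[90, 115, 30], [0, 0, 21], 0], [[115, 145, 40], [0, 0, 28], 0], [[140, 178, 50], [0, 0, 35], 0], [[165, 209, 60], [0, 0, 42], 0], [[190, 240, 70], [0, 0, 49], 0], [[215, 272, 80], [0, 0, 55], 0], [[240, 304, 90], [0, 0, 61], 0], [[260, 329, 95], [0, 0, 61], 0]])

```text
clock: 1.03
tool_pos: [0.3781, 0.2151, 0.1526]
orientation: [180.0, 0.0, -86.3]
force: [0.5, -0.3, -0.5]
opening: 0.0875
gripper_force: 0.0
```

```bash
cat > d.py <<'E'
# usage: d.py x y z yaw -> shift in tool axes, turn about tool axes
import sys,numpy as np
from scipy.spatial.transform import Rotation as R
from plant import ctrl
o=ctrl.get_obs(); r=R.from_euler("xyz",o["orientation"],degrees=True)
print("t",round(o["clock"],2),"pos",np.round(o["tool_pos"]*1000,1),"rpy",np.round(o["orientation"],2),"F",np.round(o["force"],1),"open",round(o["opening"]*1000,1),"g",round(o["gripper_force"],1),"j",np.round(o["joint_pos"]))
if len(sys.argv)>1:
    a=list(map(float,sys.argv[1:])); q=R.from_euler("xyz",[180,0,a[3]],degrees=True)
    print("shift",np.round(r.inv().apply(np.array(a[:3])-o["tool_pos"]*1000),1),"turn",np.round((r.inv()*q).as_rotvec(degrees=True),2))
E
python3 d.py 427 13.3 120 -85.8
```

```text
t 1.03 pos [378.1 215.1 152.6] rpy [ 1.800e+02  1.000e-02 -8.627e+01] F [ 0.5 -0.3 -0.5] open 87.5 g 0.0 j [ 56.   3. -36.  -0. -52. -52.]
shift [204.5 -35.6  32.6] turn [ 0.    0.01 -0.47]
```

Call:
move_arm(motion=[[[35, -6, 6], [0, 0, 0], 0], [[70, -12, 12], [0, 0, 0], 0], [[105, -18, 18], [0, 0, 0], 0], [[140, -24, 24], [0, 0, 0], 0], [[170, -29, 30], [0, 0, 0], 0], [[187, -31, 31], [0, 0, 0], 0], [[193, -32, 31], [0, 0, 0], 0], [[193, -32, 31], [0, 0, 0], 0], [[193, -32, 31], [0, 0, 0], 0]])

```text
clock: 1.78
tool_pos: [0.4243, 0.0272, 0.1223]
orientation: [-180.0, 0.0, -86.0]
force: [-0.4, 0.0, -0.4]
opening: 0.0873
gripper_force: 0.0
```

```bash
python3 d.py 427 13.3 50 -85.8
python3 - <<'E'
from h import *
s=snap("scene"); cv2.imwrite("pics/g1.png",cv2.resize(s["color"][60:260,180:420],(720,600)))
E
```

```text
t 1.78 pos [424.3  27.2 122.3] rpy [-1.7997e+02  1.0000e-02 -8.5970e+01] F [-0.4  0.  -0.4] open 87.3 g 0.0 j [ 30.   4. -39.   0. -47. -26.]
shift [14.  -1.6 72.3] turn [-0.03  0.01 -0.17]
```

View pics/g1.png

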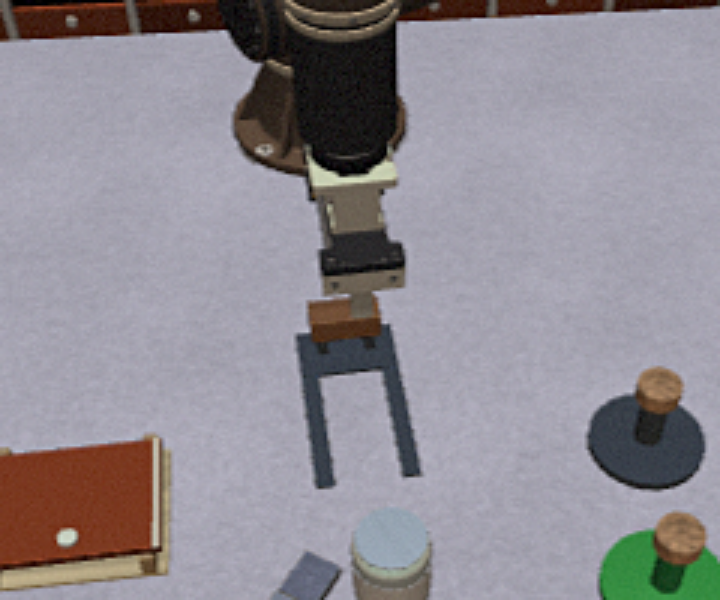

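The jaws straddle the grip at crop (345,320), but sit about 14 mm towards +y. I'll let the arm settle and then correct.

Call:
move_arm(motion=[[[0, 0, 0], [0, 0, 0], 0], [[0, 0, 0], [0, 0, 0], 0]])

```text
clock: 2.0
tool_pos: [0.4242, 0.0279, 0.1223]
orientation: [-180.0, 0.0, -85.8]
force: [0.0, 0.1, -0.0]
opening: 0.0878
gripper_force: 0.0
```

```bash
python3 d.py 427 13.3 50 -85.8
```

```text
t 2.0 pos [424.2  27.9 122.3] rpy [-1.7998e+02  1.0000e-02 -8.5820e+01] F [ 0.   0.1 -0. ] open 87.8 g 0.0 j [ 31.   4. -39.  -0. -47. -26.]
shift [14.8 -1.7 72.3] turn [-0.02  0.01 -0.02]
```

Call:
move_arm(motion=[[[8, -1, 10], [0, 0, 0], 0], [[15, -2, 30], [0, 0, 0], 0], [[15, -2, 50], [0, 0, 0], 0], [[15, -2, 65], [0, 0, 0], 0], [[15, -2, 72], [0, 0, 0], 0], [[15, -2, 72], [0, 0, 0], 0], [[15, -2, 72], [0, 0, 0], 0], [[15, -2, 72], [0, 0, 0], 1], [[15, -2, 72], [0, 0, 0], 1], [[15, -2, 72], [0, 0, 0], 1]])

```text
clock: 2.83
tool_pos: [0.4277, 0.0125, 0.0509]
orientation: [-179.9, 0.0, -85.9]
force: [-0.4, 0.6, 0.7]
opening: 0.0732
gripper_force: 0.0
```

Call:
move_arm(motion=[[[0, 0, 0], [0, 0, 0], 1], [[0, 0, 0], [0, 0, 0], 1], [[0, 0, 0], [0, 0, 0], 1], [[0, 0, 0], [0, 0, 0], 1]])

```text
clock: 3.17
tool_pos: [0.4272, 0.0121, 0.0502]
orientation: [-180.0, 0.0, -85.9]
force: [-0.1, 0.8, 0.0]
opening: 0.0464
gripper_force: 0.0
```

```bash
python3 d.py 427 13.3 150 -88
```

```text
t 3.17 pos [427.2  12.1  50.2] rpy [-179.99    0.    -85.91] F [-0.1  0.8  0. ] open 46.4 g 0.0 j [ 28.  11. -44.   0. -35. -24.]
shift [ -1.2   0.1 -99.8] turn [-0.01  0.    2.09]
```

Call:
move_arm(motion=[[[0, 0, 0], [0, 0, 0], 1], [[0, 0, 0], [0, 0, 0], 1], [[0, 0, 0], [0, 0, 0], 1], [[0, 0, 0], [0, 0, 0], 1], [[0, 0, 0], [0, 0, 0], 1], [[0, 0, 0], [0, 0, 0], 1]])

```text
clock: 3.67
tool_pos: [0.4271, 0.0121, 0.0501]
orientation: [180.0, -0.0, -85.9]
force: [-1.1, -0.4, 2.4]
opening: 0.0359
gripper_force: 30.0
```

Call:
move_arm(motion=[[[0, 0, -5], [0, 0, 0], 1], [[0, 0, -15], [0, 0, 0], 1], [[0, 0, -30], [0, 0, 0], 1], [[0, 0, -45], [0, 0, 0], 1], [[0, 0, -60], [0, 0, 0], 1], [[0, 0, -75], [0, 0, 0], 1], [[0, 0, -90], [0, 0, 0], 1], [[0, 0, -100], [0, 0, 0], 1], [[0, 0, -100], [0, 0, 0], 1]])

```text
clock: 4.42
tool_pos: [0.428, 0.0125, 0.152]
orientation: [-179.8, 0.1, -85.9]
force: [0.8, 0.4, -3.6]
opening: 0.036
gripper_force: 30.0
```

```bash
python3 d.py 340 -269 150 -88
python3 - <<'E'
from h import *
s=snap("top");H,S,V=cv2.split(cv2.cvtColor(s["color"],cv2.COLOR_BGR2HSV))
cv2.imwrite("pics/l1.png",cv2.resize(s["color"][150:400,200:520],(768,600)))
E
```

```text
t 4.42 pos [428.   12.5 152. ] rpy [-1.7983e+02  7.0000e-02 -8.5910e+01] F [ 0.8  0.4 -3.6] open 36.0 g 30.0 j [ 28.   2. -37.   0. -51. -24.]
shift [274.5 107.8   1.3] turn [-0.17  0.07  2.09]
```

View pics/l1.png

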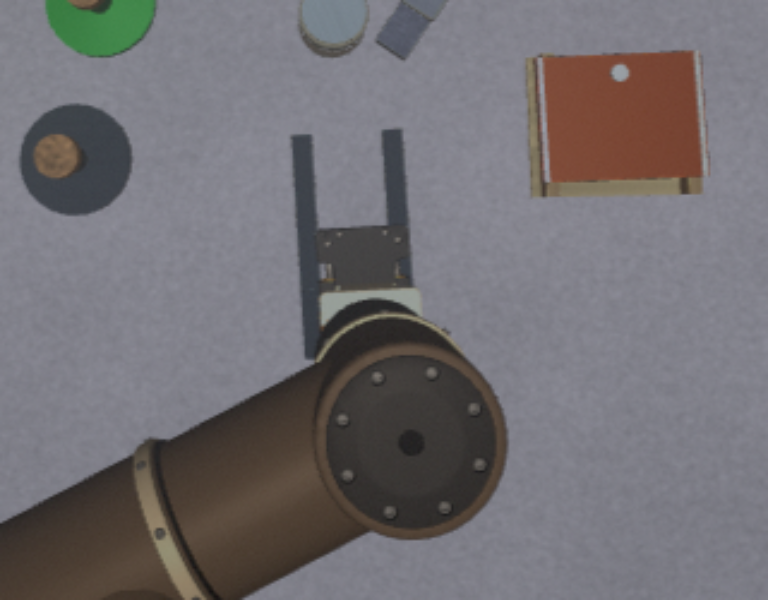

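The lifter is held square, with its tips at crop (302,137) and (393,132). Next I go to the rack's near end.

Call:
move_arm(motion=[[[15, 6, 0], [0, 0, 0], 1], [[45, 17, 0], [0, 0, 0], 1], [[75, 28, 0], [0, 0, 1], 1], [[105, 40, 0], [0, 0, 1], 1], [[135, 51, 0], [0, 0, 1], 1], [[165, 62, 0], [0, 0, 2], 1], [[195, 74, 0], [0, 0, 2], 1], [[225, 85, 0], [0, 0, 2], 1], [[250, 94, 0], [0, 0, 2], 1], [[265, 99, 0], [0, 0, 2], 1]])

```text
clock: 5.3
tool_pos: [0.3454, -0.2609, 0.1488]
orientation: [179.9, 0.0, -88.0]
force: [0.0, -0.6, -3.8]
opening: 0.0359
gripper_force: 30.0
```

Call:
move_arm(motion=[[[0, 0, 0], [0, 0, 0], 1], [[0, 0, 0], [0, 0, 0], 1]])

```text
clock: 5.47
tool_pos: [0.3461, -0.2597, 0.1488]
orientation: [179.9, 0.1, -88.1]
force: [-1.2, 0.6, -4.1]
opening: 0.0358
gripper_force: 30.0
```

```bash
python3 d.py 345 -269 64 -88
```

```text
t 5.47 pos [ 346.1 -259.7  148.8] rpy [ 1.7987e+02  5.0000e-02 -8.8070e+01] F [-1.2  0.6 -4.1] open 35.8 g 30.0 j [-11.   3. -36.  -0. -51.  13.]
shift [ 9.3  1.2 84.8] turn [ 0.13  0.05 -0.07]
```

Call:
move_arm(motion=[[[3, 0, 10], [0, 0, 0], 1], [[7, 1, 25], [0, 0, 0], 1], [[9, 1, 40], [0, 0, 0], 1], [[9, 1, 55], [0, 0, 0], 1], [[9, 1, 70], [0, 0, 0], 1], [[9, 1, 80], [0, 0, 0], 1], [[9, 1, 83], [0, 0, 0], 1], [[9, 1, 83], [0, 0, 0], 1], [[9, 1, 83], [0, 0, 0], 1]])

```text
clock: 6.22
tool_pos: [0.347, -0.2679, 0.0672]
orientation: [180.0, -0.0, -87.9]
force: [0.5, 0.5, -4.6]
opening: 0.0358
gripper_force: 30.0
```

```bash
python3 d.py 525 -263 66 -88
python3 - <<'E'
from h import *
s=snap("top");t=snap("scene")
a=cv2.resize(s["color"][150:350,400:520],(360,600));b=cv2.resize(t["color"][140:260,160:248],(440,600))
cv2.imwrite("pics/i1.png",np.hstack([a,b]))
H,S,V=cv2.split(cv2.cvtColor(s["color"],cv2.COLOR_BGR2HSV))
m=((V<80)&(S>20)).astype(np.uint8); m[:222]=0;m[:,:410]=0;m[:,510:]=0
for r in range(222,300,6): 
    x=np.nonzero(m[r])[0]; print(r,x.min() if len(x) else None,x.max() if len(x) else None,np.round(cast(s,[[x.min()-.5,r],[x.max()+.5,r]],.018)*1000).tolist() if len(x) else"")
# rack base and batten geometry
k=blob((H>12)&(H<30)&(S>45),(459,227))
for r in(196,200,204,208,212,216,220,224,228,231):
    x=np.nonzero(k[r])[0]; print("rack",r,x.min(),x.max(),np.round(cast(s,[[x.min()-.5,r],[x.max()+.5,r]],.004)*1000).tolist())
E
```

```text
t 6.22 pos [ 347.  -267.9   67.2] rpy [179.98  -0.   -87.86] F [ 0.5  0.5 -4.6] open 35.8 g 30.0 j [-12.  10. -42.   0. -38.  14.]
shift [   1.7 -178.1    1.2] turn [ 0.02 -0.    0.14]
222 None None 
228 426 485 [[563.0, -181.0], [565.0, -331.0]]
234 None None 
240 None None 
246 436 478 [[518.0, -206.0], [520.0, -313.0]]
252 437 478 [[503.0, -208.0], [505.0, -312.0]]
258 437 479 [[488.0, -208.0], [490.0, -314.0]]
264 437 479 [[474.0, -208.0], [475.0, -314.0]]
270 438 479 [[459.0, -210.0], [461.0, -314.0]]
276 438 480 [[444.0, -210.0], [446.0, -316.0]]
282 438 481 [[429.0, -210.0], [431.0, -318.0]]
288 438 466 [[415.0, -210.0], [416.0, -281.0]]
294 439 445 [[400.0, -212.0], [400.0, -229.0]]
rack 196 420 423 [[645.0, -170.0], [645.0, -180.0]]
rack 200 420 423 [[634.0, -170.0], [635.0, -180.0]]
rack 204 421 423 [[624.0, -172.0], [624.0, -180.0]]
rack 208 421 424 [[614.0, -172.0], [614.0, -182.0]]
rack 212 421 424 [[604.0, -172.0], [604.0, -182.0]]
rack 216 421 424 [[593.0, -172.0], [594.0, -182.0]]
rack 220 421 424 [[583.0, -172.0], [583.0, -182.0]]
rack 224 421 491 [[573.0, -172.0], [576.0, -351.0]]
rack 228 421 491 [[563.0, -172.0], [566.0, -351.0]]
rack 231 422 441 [[555.0, -174.0], [556.0, -225.0]]
```

View pics/i1.png

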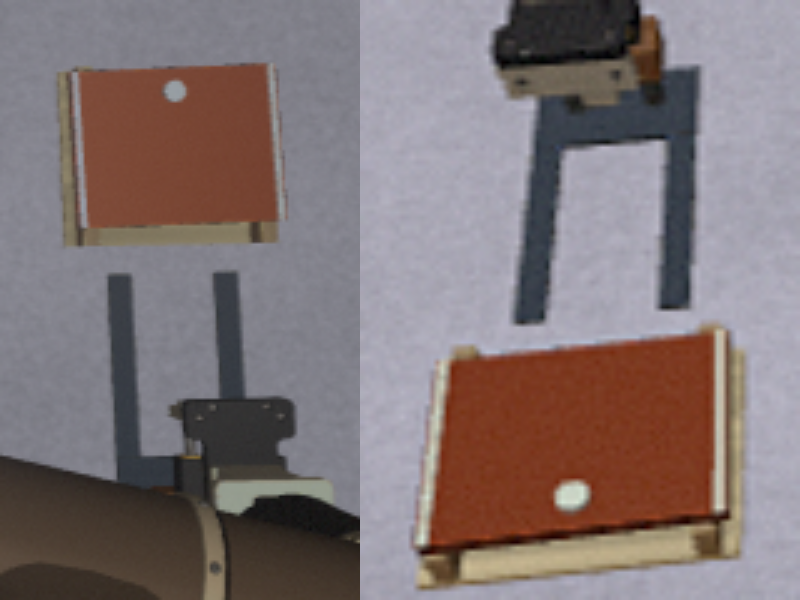

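The prongs at left crop (120,275) and (228,272) point between the battens, which are at (88,235) and (262,232). They sit about 4 mm too far left (+y), so I shift right and then go in.

Call:
move_arm(motion=[[[2, 0, 1], [0, 0, 0], 1], [[4, -3, 2], [0, 0, 0], 1], [[4, -15, 2], [0, 0, 0], 1], [[4, -30, 2], [0, 0, 0], 1], [[4, -45, 2], [0, 0, 0], 1], [[4, -60, 2], [0, 0, 0], 1], [[4, -75, 2], [0, 0, 0], 1], [[4, -90, 2], [0, 0, 0], 1], [[4, -100, 2], [0, 0, 0], 1], [[4, -100, 2], [0, 0, 0], 1]])

```text
clock: 7.15
tool_pos: [0.4502, -0.2688, 0.0651]
orientation: [-179.9, -0.0, -87.8]
force: [-0.1, -1.0, -3.3]
opening: 0.0357
gripper_force: 30.0
```

```bash
python3 d.py 527 -265 66 -88
python3 - <<'E'
from h import *
s=snap("top")
H,S,V=cv2.split(cv2.cvtColor(s["color"],cv2.COLOR_BGR2HSV))
m=((V<80)&(S>20)).astype(np.uint8); m[:,:410]=0;m[:,510:]=0
for r in range(236,266,6):
    x=np.nonzero(m[r])[0]
    if len(x): print(r,x.min(),x.max(),np.round(cast(s,[[x.min()-.5,r],[x.max()+.5,r]],.018)*1000).tolist())
E
```

```text
t 7.15 pos [ 450.2 -268.8   65.1] rpy [-1.7991e+02 -5.0000e-02 -8.7840e+01] F [-0.1 -1.  -3.3] open 35.7 g 30.0 j [ -9.  18. -31.   0. -41.  11.]
shift [ -0.9 -76.9  -0.7] turn [-0.09 -0.05  0.16]
236 438 488 [[543.0, -211.0], [545.0, -338.0]]
242 438 483 [[528.0, -211.0], [530.0, -325.0]]
248 410 466 [[512.0, -141.0], [514.0, -283.0]]
254 410 462 [[497.0, -141.0], [499.0, -273.0]]
260 423 497 [[483.0, -173.0], [486.0, -359.0]]
```

Call:
move_arm(motion=[[[0, -10, 0], [0, 0, 0], 1], [[0, -25, 0], [0, 0, 0], 1], [[0, -40, 0], [0, 0, 0], 1], [[0, -55, 0], [0, 0, 0], 1], [[0, -68, 0], [0, 0, 0], 1], [[0, -77, 0], [0, 0, 0], 1], [[0, -77, 0], [0, 0, 0], 1], [[0, -77, 0], [0, 0, 0], 1]])

```text
clock: 7.87
tool_pos: [0.5234, -0.2657, 0.0648]
orientation: [180.0, 0.0, -87.9]
force: [-0.6, 0.1, -4.3]
opening: 0.0359
gripper_force: 30.0
```

```bash
python3 d.py 527 -265 100 -88
python3 - <<'E'
from h import *
s=snap("top");t=snap("scene")
a=cv2.resize(s["color"][150:300,410:510],(400,600));b=cv2.resize(t["color"][160:265,150:252],(400,412))
cv2.imwrite("pics/i2.png",np.hstack([a,np.vstack([b,np.zeros((188,400,3),np.uint8)])]))
E
```

```text
t 7.87 pos [ 523.4 -265.7   64.8] rpy [ 1.7996e+02  2.0000e-02 -8.7920e+01] F [-0.6  0.1 -4.3] open 35.9 g 30.0 j [ -8.  23. -23.  -0. -45.  10.]
shift [ -0.6  -3.6 -35.2] turn [0.04 0.02 0.08]
```

View pics/i2.png

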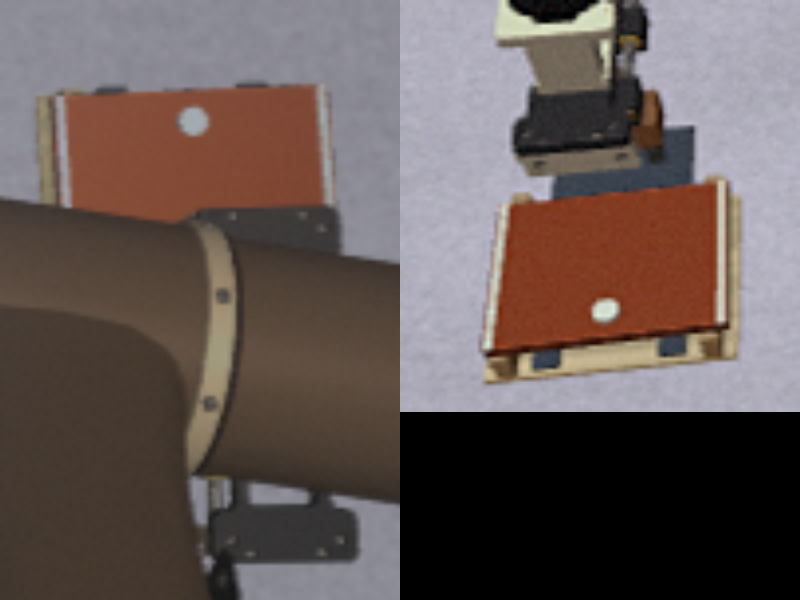

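The prong tips show beyond the far edge, at top crop (110,90) and (252,85). Seen in the scene view they are centred between the battens, so I lift gently.

Call:
move_arm(motion=[[[0, 0, -3], [0, 0, 0], 1], [[0, 0, -6], [0, 0, 0], 1], [[0, 0, -8], [0, 0, 0], 1], [[0, 0, -10], [0, 0, 0], 1], [[0, 0, -12], [0, 0, 0], 1], [[0, 0, -14], [0, 0, 0], 1], [[0, 0, -16], [0, 0, 0], 1], [[0, 0, -18], [0, 0, 0], 1], [[0, 0, -22], [0, 0, 0], 1], [[0, 0, -25], [0, 0, 0], 1]])

```text
clock: 8.8
tool_pos: [0.5236, -0.2658, 0.0904]
orientation: [180.0, 0.0, -87.9]
force: [-0.3, 0.3, -5.2]
opening: 0.0357
gripper_force: 30.0
```

Call:
move_arm(motion=[[[0, 0, -4], [0, 0, 0], 1], [[0, 0, -10], [0, 0, 0], 1], [[0, 0, -20], [0, 0, 0], 1], [[0, 0, -32], [0, 0, 0], 1], [[0, 0, -45], [0, 0, 0], 1], [[0, 0, -60], [0, 0, 0], 1], [[0, 0, -75], [0, 0, 0], 1], [[0, 0, -86], [0, 0, 0], 1], [[0, 0, -92], [0, 0, 0], 1], [[0, 0, -94], [0, 0, 0], 1]])

```text
clock: 9.63
tool_pos: [0.5242, -0.2659, 0.1857]
orientation: [-179.9, -0.0, -87.9]
force: [0.3, 0.3, -6.4]
opening: 0.0361
gripper_force: 30.0
```

```bash
python3 d.py 440 -265 185 -88
python3 - <<'E'
from h import *
s=snap("top");t=snap("scene")
a=cv2.resize(s["color"][130:280,410:510],(400,600));b=cv2.resize(t["color"][120:240,150:250],(400,480))
cv2.imwrite("pics/i3.png",np.hstack([a,np.vstack([b,np.zeros((120,400,3),np.uint8)])]))
E
```

```text
t 9.63 pos [ 524.2 -265.9  185.7] rpy [-1.7987e+02 -3.0000e-02 -8.7910e+01] F [ 0.3  0.3 -6.4] open 36.1 g 30.0 j [ -8.  15. -16.   0. -59.  10.]
shift [-4.  84.1  0.5] turn [-0.13 -0.03  0.09]
```

View pics/i3.png

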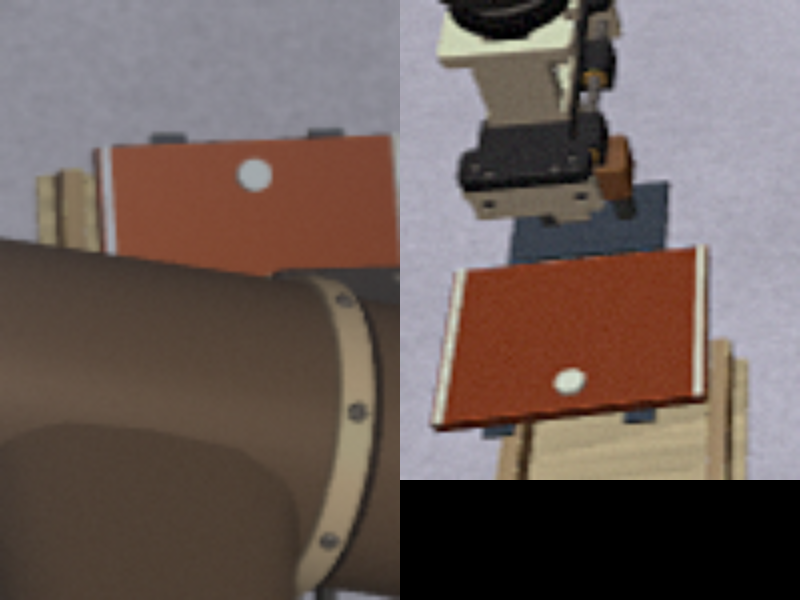

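The door is carried level and clear, with a prong under each side in the scene crop at (497,432) and (640,415). I carry it smoothly to the stand.

Call:
move_arm(motion=[[[-5, 0, 0], [0, 0, 0], 1], [[-15, 1, 0], [0, 0, 0], 1], [[-30, 2, 0], [0, 0, 0], 1], [[-50, 3, 0], [0, 0, 0], 1], [[-75, 4, 0], [0, 0, 0], 1], [[-100, 5, 0], [0, 0, 0], 1], [[-125, 7, 0], [0, 0, 0], 1], [[-150, 8, 0], [0, 0, 0], 1], [[-175, 9, 0], [0, 0, 0], 1], [[-200, 11, 0], [0, 0, 0], 1]])

```text
clock: 10.57
tool_pos: [0.5046, -0.0646, 0.1836]
orientation: [179.9, 0.0, -87.9]
force: [0.7, 1.1, -5.6]
opening: 0.036
gripper_force: 30.0
```

Call:
move_arm(motion=[[[-25, 1, 0], [0, 0, 0], 1], [[-50, 3, 0], [0, 0, 0], 1], [[-75, 4, 0], [0, 0, 0], 1], [[-100, 5, 0], [0, 0, 0], 1], [[-125, 7, 0], [0, 0, 0], 1], [[-150, 8, 0], [0, 0, 0], 1], [[-175, 9, 0], [0, 0, 0], 1], [[-200, 11, 0], [0, 0, 0], 1], [[-225, 12, 0], [0, 0, 0], 1], [[-250, 13, 0], [0, 0, 0], 1]])

```text
clock: 11.4
tool_pos: [0.482, 0.1845, 0.1836]
orientation: [179.9, -0.0, -87.9]
force: [0.6, 0.6, -6.8]
opening: 0.0357
gripper_force: 30.0
```

Call:
move_arm(motion=[[[-25, 1, 0], [0, 0, 0.2], 1], [[-47, 2, 0], [0, 0, 0.4], 1], [[-66, 3, 0], [0, 0, 0.6], 1], [[-82, 4, 0], [0, 0, 0.8], 1], [[-95, 5, 0], [0, 0, 1], 1], [[-106, 6, 0], [0, 0, 1.2], 1], [[-115, 6, 0], [0, 0, 1.5], 1], [[-121, 7, 0], [0, 0, 1.8], 1], [[-125, 7, 0], [0, 0, 2], 1], [[-127, 7, 0], [0, 0, 2.1], 1]])

```text
clock: 12.23
tool_pos: [0.4716, 0.3099, 0.184]
orientation: [180.0, -0.0, -90.0]
force: [-0.3, -0.1, -5.5]
opening: 0.0361
gripper_force: 30.0
```

Call:
move_arm(motion=[[[0, 0, 0], [0, 0, 0], 1], [[0, 0, 0], [0, 0, 0], 1], [[0, 0, 0], [0, 0, 0], 1]])

```text
clock: 12.48
tool_pos: [0.4717, 0.3091, 0.1842]
orientation: [180.0, -0.0, -90.0]
force: [0.5, -0.2, -5.7]
opening: 0.0359
gripper_force: 30.0
```

```bash
cat > door.py <<'E'
# red-face corners of the door in both views, cast on its top plane
from h import *
def door(z):
  for n,near in(("top",(225,200)),("scene",(396,170))):
    s=snap(n);im=s["color"];H,S,V=cv2.split(cv2.cvtColor(im,cv2.COLOR_BGR2HSV))
    m=(((H<12)&(S>110))*255).astype(np.uint8); m[:100]=0
    k,l,st,c=cv2.connectedComponentsWithStats(m)
    if k<2: print(n,"none");continue
    ok=[i for i in range(1,k) if st[i,4]>300 and abs(c[i][0]-near[0])<100 and abs(c[i][1]-near[1])<100]
    for i in ok:
        ct=max(cv2.findContours((l==i).astype(np.uint8),cv2.RETR_EXTERNAL,cv2.CHAIN_APPROX_NONE)[0],key=len)
        q=cv2.approxPolyDP(cv2.convexHull(ct),6,True)[:,0]; w=cast(s,q,z)*1000
        print(n,"area",st[i,4],"px",q.tolist(),"world",np.round(w).tolist(),"mean",np.round(w.mean(0),1))
if __name__=="__main__":
    import sys; door(float(sys.argv[1])/1000)
E
python3 d.py 472.5 309.4 141 -90; python3 door.py 150
python3 - <<'E'
from h import *
t=snap("scene"); s=snap("top")
cv2.imwrite("pics/p1.png",np.hstack([cv2.resize(s["color"][130:280,170:270],(400,600)),np.vstack([cv2.resize(t["color"][120:230,340:450],(400,400)),np.zeros((200,400,3),np.uint8)])]))
E
```

```text
t 12.48 pos [471.7 309.1 184.2] rpy [ 1.7999e+02 -1.0000e-02 -9.0050e+01] F [ 0.5 -0.2 -5.7] open 35.9 g 30.0 j [ 53.  13. -18.  -0. -59. -53.]
shift [-0.3 -0.8 43.2] turn [ 0.01 -0.01 -0.05]
top area 2870 px [[252, 186], [251, 242], [224, 242], [185, 219], [185, 186]] world [[649.0, 236.0], [524.0, 235.0], [523.0, 295.0], [573.0, 385.0], [647.0, 389.0]] mean [583.1 308.1]
scene area 1917 px [[437, 191], [378, 196], [371, 161], [422, 158]] world [[655.0, 391.0], [658.0, 229.0], [526.0, 235.0], [526.0, 385.0]] mean [591.2 309.8]
```

View pics/p1.png

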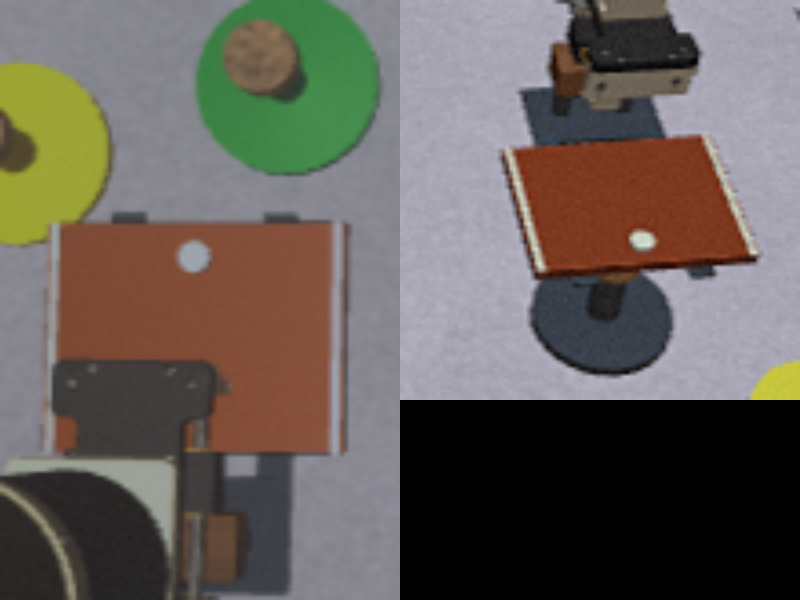

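The door is level at top crop (195,335), with its middle at about (586, 312) mm over the dome at (586, 312.5). I lower it slowly.

Call:
move_arm(motion=[[[0, 0, 2], [0, 0, 0], 1], [[0, 0, 6], [0, 0, 0], 1], [[0, 0, 12], [0, 0, 0], 1], [[0, 0, 18], [0, 0, 0], 1], [[0, 0, 24], [0, 0, 0], 1], [[0, 0, 29], [0, 0, 0], 1], [[0, 0, 33], [0, 0, 0], 1], [[0, 0, 35], [0, 0, 0], 1], [[0, 0, 36], [0, 0, 0], 1], [[0, 0, 37], [0, 0, 0], 1]])

```text
clock: 13.52
tool_pos: [0.4718, 0.3097, 0.1471]
orientation: [-180.0, 0.0, -90.0]
force: [0.3, -0.6, -6.0]
opening: 0.0362
gripper_force: 30.0
```

Call:
move_arm(motion=[[[0, 0, 1], [0, 0, 0], 1], [[0, 0, 2], [0, 0, 0], 1], [[0, 0, 3], [0, 0, 0], 1], [[0, 0, 4], [0, 0, 0], 1], [[0, 0, 5], [0, 0, 0], 1], [[0, 0, 6], [0, 0, 0], 1], [[0, 0, 7], [0, 0, 0], 1], [[0, 0, 8], [0, 0, 0], 1], [[0, 0, 9], [0, 0, 0], 1], [[0, 0, 10], [0, 0, 0], 1]])

```text
clock: 14.35
tool_pos: [0.4719, 0.3098, 0.1373]
orientation: [-180.0, 0.0, -90.0]
force: [-0.0, -0.4, -4.1]
opening: 0.0355
gripper_force: 30.0
```

Call:
move_arm(motion=[[[0, 0, 1], [0, 0, 0], 1], [[0, 0, 2], [0, 0, 0], 1], [[0, 0, 3], [0, 0, 0], 1], [[0, 0, 4], [0, 0, 0], 1], [[0, 0, 5], [0, 0, 0], 1], [[0, 0, 6], [0, 0, 0], 1], [[0, 0, 7], [0, 0, 0], 1], [[0, 0, 8], [0, 0, 0], 1], [[0, 0, 8], [0, 0, 0], 1], [[0, 0, 8], [0, 0, 0], 1]])

```text
clock: 15.18
tool_pos: [0.4717, 0.3096, 0.1291]
orientation: [180.0, -0.0, -90.0]
force: [0.1, 0.3, -4.0]
opening: 0.036
gripper_force: 30.0
```

```bash
python3 d.py 320 309 130 -90; python3 door.py 105
python3 - <<'E'
from h import *
t=snap("scene"); s=snap("top")
cv2.imwrite("pics/p2.png",np.hstack([cv2.resize(s["color"][150:300,170:270],(400,600)),np.vstack([cv2.resize(t["color"][130:240,340:450],(400,400),interpolation=cv2.INTER_CUBIC),np.zeros((200,400,3),np.uint8)])]))
E
```

```text
t 15.18 pos [471.7 309.6 129.1] rpy [ 1.800e+02 -1.000e-02 -9.001e+01] F [ 0.1  0.3 -4. ] open 36.0 g 30.0 j [ 53.  16. -22.   0. -52. -53.]
shift [  0.6 151.7  -0.9] turn [ 0.   -0.01 -0.01]
top area 2749 px [[255, 188], [254, 242], [190, 242], [191, 188]] world [[649.0, 237.0], [523.0, 236.0], [520.0, 387.0], [648.0, 389.0]] mean [585.1 312.3]
scene area 1825 px [[434, 199], [376, 206], [369, 173], [419, 167]] world [[646.0, 396.0], [656.0, 230.0], [530.0, 233.0], [519.0, 388.0]] mean [587.7 311.6]
```

View pics/p2.png

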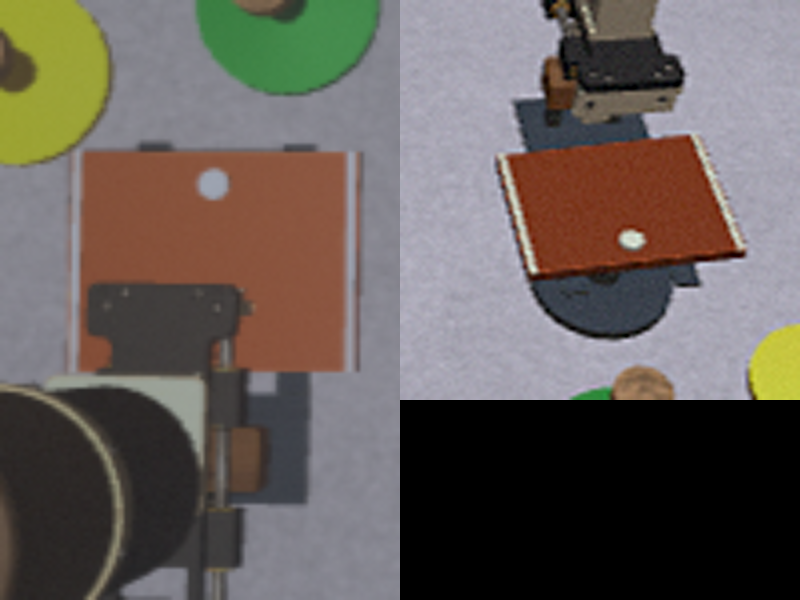

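The wrist load is back to the lifter alone (−4 N), so the door is balanced on the dome, tilted about 3°. I draw the lifter straight back, a few mm lower.

Call:
move_arm(motion=[[[0, 0, 1], [0, 0, 0], 1], [[0, 0, 2], [0, 0, 0], 1], [[0, 0, 3], [0, 0, 0], 1], [[0, 3, 3], [0, 0, 0], 1], [[0, 10, 3], [0, 0, 0], 1], [[0, 20, 3], [0, 0, 0], 1], [[0, 30, 3], [0, 0, 0], 1], [[0, 42, 3], [0, 0, 0], 1], [[0, 54, 3], [0, 0, 0], 1], [[0, 66, 3], [0, 0, 0], 1]])

```text
clock: 16.22
tool_pos: [0.4042, 0.3095, 0.1263]
orientation: [-180.0, 0.0, -90.0]
force: [-0.8, 0.4, -2.6]
opening: 0.0363
gripper_force: 30.0
```

Call:
move_arm(motion=[[[0, 12, 0], [0, 0, 0], 1], [[0, 24, 0], [0, 0, 0], 1], [[0, 36, 0], [0, 0, 0], 1], [[0, 48, 0], [0, 0, 0], 1], [[0, 60, 0], [0, 0, 0], 1], [[0, 72, 0], [0, 0, 0], 1], [[0, 82, 0], [0, 0, 0], 1], [[0, 88, 0], [0, 0, 0], 1], [[0, 91, 0], [0, 0, 0], 1], [[0, 91, 0], [0, 0, 0], 1]])

```text
clock: 17.05
tool_pos: [0.3142, 0.3098, 0.1263]
orientation: [-180.0, 0.0, -90.0]
force: [0.7, -0.4, -3.5]
opening: 0.0359
gripper_force: 30.0
```

```bash
python3 d.py 318 309.5 50 -90; python3 door.py 105
```

```text
t 17.05 pos [314.2 309.8 126.3] rpy [-1.7999e+02  2.0000e-02 -8.9960e+01] F [ 0.7 -0.4 -3.5] open 35.9 g 30.0 j [ 70.   5. -37.   0. -48. -70.]
shift [ 0.3 -3.8 76.3] turn [-0.01  0.02  0.04]
top area 3535 px [[255, 188], [254, 242], [190, 242], [191, 188]] world [[649.0, 237.0], [523.0, 236.0], [520.0, 387.0], [648.0, 389.0]] mean [585.1 312.3]
scene area 1836 px [[434, 199], [376, 206], [369, 173], [419, 167]] world [[646.0, 396.0], [656.0, 230.0], [530.0, 233.0], [519.0, 388.0]] mean [587.7 311.6]
```

Call:
move_arm(motion=[[[0, 2, 6], [0, 0, 0], 1], [[0, 4, 18], [0, 0, 0], 1], [[0, 4, 31], [0, 0, 0], 1], [[0, 4, 44], [0, 0, 0], 1], [[0, 4, 55], [0, 0, 0], 1], [[0, 4, 63], [0, 0, 0], 1], [[0, 4, 69], [0, 0, 0], 1], [[0, 4, 72], [0, 0, 0], 1], [[0, 4, 74], [0, 0, 0], 1], [[0, 4, 75], [0, 0, 0], 1]])

```text
clock: 17.98
tool_pos: [0.3108, 0.3098, 0.0511]
orientation: [-180.0, 0.0, -90.0]
force: [-0.5, 0.9, -3.3]
opening: 0.036
gripper_force: 30.0
```

Call:
move_arm(motion=[[[0, 0, 0.5], [0, 0, 0], 1], [[0, 0, 1], [0, 0, 0], 1], [[0, 0, 1], [0, 0, 0], 1]])

```text
clock: 18.23
tool_pos: [0.3108, 0.3099, 0.0504]
orientation: [-180.0, 0.0, -90.0]
force: [0.3, 0.0, -4.6]
opening: 0.0358
gripper_force: 30.0
```

Call:
move_arm(motion=[[[0, 0, 0.5], [0, 0, 0], 1], [[0, 0, 0.5], [0, 0, 0], 0.5], [[0, 0, 0.5], [0, 0, 0], 0.3], [[0, 0, 0.5], [0, 0, 0], 0], [[0, 0, 0.5], [0, 0, 0], 0], [[0, 0, 0.5], [0, 0, 0], 0], [[0, 0, 0.5], [0, 0, 0], 0], [[0, 0, 0.5], [0, 0, 0], 0], [[0, 0, 0.5], [0, 0, 0], 0], [[0, 0, 0.5], [0, 0, 0], 0]])

```text
clock: 19.07
tool_pos: [0.3107, 0.3097, 0.0496]
orientation: [-180.0, -0.0, -90.0]
force: [-0.2, 0.1, -0.5]
opening: 0.0862
gripper_force: 0.0
```

Call:
move_arm(motion=[[[0, 0, -5], [0, 0, 0], 0], [[0, 0, -15], [0, 0, 0], 0], [[0, 0, -30], [0, 0, 0], 0], [[0, 0, -50], [0, 0, 0], 0], [[0, 0, -70], [0, 0, 0], 0], [[0, 0, -90], [0, 0, 0], 0], [[0, 0, -100], [0, 0, 0], 0], [[0, 0, -100], [0, 0, 0], 0], [[0, 0, -100], [0, 0, 0], 0]])

```text
clock: 19.82
tool_pos: [0.3107, 0.3099, 0.1502]
orientation: [-180.0, 0.1, -90.0]
force: [0.1, 0.2, 0.2]
opening: 0.0876
gripper_force: 0.0
```

```bash
python3 d.py; python3 door.py 105
python3 - <<'E'
from h import *
t=snap("scene")
cv2.imwrite("pics/f.png",cv2.resize(t["color"][70:270,300:540],(720,600)))
E
```

```text
t 19.82 pos [310.7 309.9 150.2] rpy [-1.7998e+02  1.0000e-01 -9.0020e+01] F [0.1 0.2 0.2] open 87.6 g 0.0 j [ 71.   3. -36.  -0. -51. -71.]
top area 3537 px [[255, 188], [254, 242], [190, 242], [191, 188]] world [[649.0, 237.0], [523.0, 236.0], [520.0, 387.0], [648.0, 389.0]] mean [585.1 312.3]
scene area 1843 px [[419, 167], [433, 200], [376, 207], [370, 172]] world [[519.0, 388.0], [649.0, 392.0], [660.0, 229.0], [527.0, 236.0]] mean [588.5 311.4]
```

View pics/f.png

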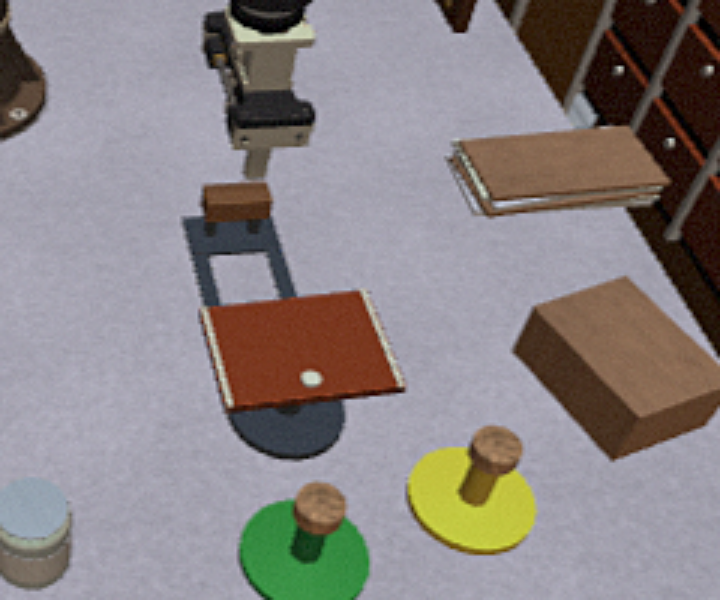

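The door balances on the dark stand at crop (300,350). The lifter lies flat behind it with its grip at (237,203), and the gripper is clear above. I'm handing the job in.

```bash
python3 -c "
from plant import ctrl
print(ctrl.close_job())"
```

```text
the job is handed in; nothing more can be done
None
```

I handed the job in at about 20 s of the 66 s allowed, and no verdict came back: the last picture showed the door balanced on the dark stand about 1 mm off its centre and tilted about 3°, the lifter flat on the counter and released; the can and brush were never approached.

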